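Vent and unlock the showroom pressure cooker

TASK

Get the pressure cooker ready to be opened: with a fingertip, push the protruding tab of the valve selector on its lid round until it clicks in at the steam-release mark (three wavy lines), without overshooting to the valve-removal mark (open ring) beyond it. Only then push the slide latch on the long handle away from the lid until it is fully back against its stop. Push only: do not lift, tip or shove the cooker along the table, and leave the tumbler, bowl and canister where they stand.

Things in the scene. Friction and masses are not known exactly. Their poses are not given: they have to be found in the camera images.
- cooker: Stainless pressure cooker, 2.4 to 3.3 kg, loose on the table, lid locked on. Origin: centre of its underside; z up; +x runs along the long black handle. Lid rim radius 117 mm, 125 mm high. Long handle 34 mm wide, 125 to 280 mm from the axis, flat top 134 mm high. Short helper handle to -x, out to 154 mm. A 5 mm radius indicator pin, top 140 mm high, on the lid at x -12, y -92 mm.
- selector_axis (a point): Point on the selector's vertical turning axis (the cooker's own axis), level with the top of the flat, round black valve plate on the lid (radius 73 mm, top 144 mm above the table).
- selector (a joint): Angle of the grey valve selector (rad), grows clockwise from above. Spring detents at four marks: 0 level two (two dots), 0.785 level one (one dot), 1.571 steam release (three wavy lines), 2.356 valve removal (ring); end stops 0.06 beyond. Starts at or between level two and level one. Leaving a detent takes 0.15 N m (4 to 5 N on the tab); past half-way it pulls itself into the next.
- tab_tip (a point): Point in the selector's tab near its tip, 46 mm from the axis, 160 mm above the table; turns with the selector. The tab is one upright radial grey bar, 10 mm thick, from 8 to 48 mm from the axis, top 170 mm above the table, with a white line along its top. It stands on a disc of radius 24 mm, top 152 mm above the table; its outer half overhangs the valve plate by 6 mm.
- steam_mark (a point): Point on the valve plate, 46 mm from the axis, that lies straight under tab_tip when the selector stands exactly at the steam-release mark. The mark itself (three white wavy lines, 16 mm long) lies just outside it.
- latch (a joint): Travel of the steel slide latch on top of the long handle (m): 0 = locked (as it starts, nearest the lid), 0.018 = fully back against its stop, away from the lid. Slides along the cooker's +x with about 2.5 N of friction and stays where it is left.
- latch_face (a point): Centre of the lid-side face of the latch's upright thumb piece (10 mm long, 24 mm wide, top 151 mm above the table, 17 mm above the handle's flat top); starts 163 mm from the cooker's axis along its +x and moves with the latch. The latch's flat base plate, 3.5 mm high over the handle, reaches 10 mm from this face towards the lid.
- tumbler: Open steel tumbler, 72 mm wide, 98 mm high; origin at the centre of its underside. Bystander.
- bowl: Steel bowl, 110 mm wide, 42 mm high; origin at the centre of its underside. Bystander.
- canister: Lidded steel canister, 94 mm wide, 114 mm high; origin at the centre of its underside. Bystander.

How it is judged:
By the outcome, as a careful person would: the job done as asked, in the order asked, and still so for the second after the job is handed in, with the robot touching nothing.
It also fails if it takes over 45 s, if anything falls off the work surface, if the arm or the gripper's body presses on something with over 40 N, if the wrist force passes 120 N, or if a joint passes its speed limit or range.

ROBOT

A 6-joint arm with a two-finger parallel gripper is mounted at the origin on the work surface. World frame = base frame: x ahead of the robot, y to its left, z up, the work surface at z = 0. Lengths are in mm, angles in degrees, forces in N, time in s.
With the tool pointing down it reaches from about 300 to 875 mm from the base axis. Payload 6.4 kg.
Tool frame: the origin (TCP) lies at the very end of the fingers, on their centre line; the grasp point (between the pads) lies 19 mm behind it; z points along the fingers, y is the direction in which the jaws open and shut (so a half turn about z gives the same grasp; the last joint's range is limited). The gripper opens to 88 mm and grips with 3 to 60 N. Pads are 18 mm wide; open, the fingers measure 123 mm over their backs; the gripper's body (75 mm by 187 mm) begins 45 mm behind the grasp point.
Start: joints at [-81.664, 10.359, 92.074, -0, 77.567, -11.82], TCP at [198.155, -539.792, 238.714] pointing down, gripper open.
Joint ranges: [-171.53, 171.53], [-51.25, 118.39], [17.06, 147.69], [-65.23, 245.23], [0, 150.52], [-178.68, 178.68]. Speed limits (degrees/s): [147.25, 147.25, 172.46, 180, 180, 180].

INTERFACE

Orientations are given as [roll, pitch, yaw] about the fixed x, y, z axes, in that order (R = Rz(yaw) Ry(pitch) Rx(roll)).
In Python, from rig import sense, snapshot, calibration, sign_off, look_for, trace, pinpoint gives the robot as it stands. The module is installed in compiled form; this text tells all that it offers.
- The arm moves only by the tool servo_tool, never from a script. Its argument "commands" is a list of rows, each a list of 4 numbers: the shift along the tool's x, y, z in cm, then the turn about the tool's z in rad. A call has 1 to 20 rows; each row shifts and turns the pose as measured when the row begins, along the tool's axes as they then stand; what a row does not reach is not made up. A row lasts 1/10 s, in which the tool goes at most 50 mm and 8.59 degrees, less where a joint would pass 70% of its speed; a pose out of reach is approached as far as the arm can. A call is refused whole if a number of a shift passes 5 or a number of a turn 0.15, either way. A call with a gripper value outside its range is refused whole. "claw" is the gripper's target within -1 to 1 (shut at 1, half-way at 0, fully open at -1), set as the call begins (left out, the last holds). The fingers move at their own pace and stop on an object; the grip force is fixed at half the most. Time passes only in rows, so rows that do not move let the fingers close. It gives the time, the measured TCP pose, the force and the opening at its end, in the units of the state.
- sense(): the state, without advancing time (a new reading comes with each control period).
- snapshot(name): name is "side" or "top" or "wrist"; returns the picture (400x640x3 uint8, red, green, blue); there is no depth.
- calibration(name): a dict with "fx", "fy", "cx", "cy" (pixels), "origin" and "rotation" of the camera in the world. Camera axes: x right, y up, looking along -z (the intrinsics and any distortion apply to the point x, -y, -z); pixel columns grow to the right and rows downward; lengths in mm; the calibration is good to about 2 mm. The wrist camera is an equidistant fisheye: a pixel r from the principal point sees the ray r / f radians off the axis. A picture is of the moment at which its call begins: read the wrist's pose just before it. calibration takes no time and is no camera call; for the wrist camera it gives the pose at the moment of the call.
- sign_off(): hands the job in, once; it reports no verdict.
Trained networks look in the newest picture that a camera, given by its name, has taken for a name from the list of things; names that differ only in an ending like _2 or _b are one class to them, and where a whole thing is asked for, a point or a joint stands for the part that bears it (a point fixed in the world has none). Each returns a list of dicts, best first, with "conf" (0 to 1); they miss things now and then, are a little off and sometimes report something else, mostly with a low value. They report only what shows in the picture. A call takes as long as a camera call.
- look_for(thing, camera): "location" ([x, y, z] in mm, in world coordinates, good to about 4 mm: the middle of the surface that is visible of it).
- trace(thing, camera): "region" (400x640 bool, what is visible of it).
- pinpoint(thing, camera): "location" ([x, y, z] in mm, in world coordinates, good to about 4 mm: a listed point, or the origin of a listed thing).
The state is a dict: "time_s": time; "joints": joint angles; "qd": joint speeds; "joint_torque": joint torques, N m; "tool_pos": TCP position; "tcp_rot": TCP orientation; "wrist_force": force on the tool from outside, world axes, zero at the start; "wrist_torque": the same for the moment, N m; "opening": finger opening in mm.
Only numpy, scipy, OpenCV 4.12 (cv2) and the standard library are available. Lean on these libraries where they do the work, as an engineer would, in place of code of your own. Each camera call takes 0.05 s, during which the arm holds its last target.

## Working session

There is one attempt and no reset: what is moved stays moved. The work goes in short steps, Python scripts to look and compute and a tool call to move; the robot and the scene stay as the last step left them, time stands still between calls to the robot, and variables do not carry over. Pictures are saved under pics/ and viewed, and the job is handed in when it is done.

Besides the shell and the picture viewer there is one more tool, called after "Call:" by a JSON object that holds its "api" and its "payload", one argument or row to a line. servo_tool: Moves the arm, as the interface text tells. Its arguments: {"type":"object","properties":{"commands":{"type":"array"},"claw":{"type":"number"}},"required":["commands"]}

```bash
mkdir -p pics; python3 - <<'E'
from rig import *
import cv2,numpy as np
s=sense();print(s['time_s'],s['tool_pos'],s['tcp_rot'],s['opening'],s['wrist_force'])
for c in ['top','side']:
    im=snapshot(c);cv2.imwrite(f'pics/{c}0.png',im[:,:,::-1])
    k=calibration(c);print(c,k['fx'],k['cx'],k['cy'],np.round(k['origin']),np.round(k['rotation'],3).tolist())
    for t in ['cooker','selector_axis','tab_tip','steam_mark','latch_face','tumbler','bowl','canister']:
        print(t,[(np.round(d['location'],1).tolist(),round(d['conf'],2)) for d in pinpoint(t,c)[:2]])
print(sense()['time_s'])
E
```

```text
0.0 [ 198.09130286 -539.24995472  237.83420562] [-1.79905518e+02 -2.05005468e-02  2.01581594e+01] 88.03329994061858 [ 0.82496497  0.30896834 -0.42266265]
top 408.92462277616687 316.23047301444876 201.5549434046786 [ 526.  -50. 1119.] [4.51, 0.323, -91.44]
cooker [([577.4, 44.2, 1.5], 0.71)]
selector_axis [([579.5, 46.6, 144.2], 0.84)]
tab_tip [([579.8, 90.5, 156.7], 0.8)]
steam_mark [([627.1, 44.1, 144.3], 0.92), ([637.1, -109.4, 143.6], 0.51)]
latch_face [([632.9, -108.5, 144.6], 0.64), ([766.7, 136.6, -3.1], 0.26)]
tumbler [([751.3, -120.6, -0.1], 0.77)]
bowl [([655.8, -317.9, 4.5], 0.7)]
canister [([767.2, 139.5, 0.3], 0.8)]
side 423.24445825965836 316.10373931683677 204.5459037291966 [568. 671. 820.] [46.241, -0.442, -176.539]
cooker [([580.0, 46.4, 1.2], 0.7)]
selector_axis [([580.5, 44.6, 144.5], 0.77)]
tab_tip [([583.4, 89.1, 159.6], 0.77)]
steam_mark [([623.4, 43.8, 140.8], 0.84)]
latch_face [([628.3, -107.2, 143.2], 0.51)]
tumbler [([757.4, -119.3, 3.1], 0.73), ([658.6, -318.0, -1.1], 0.4)]
bowl [([659.5, -314.1, -1.7], 0.95)]
canister [([769.7, 135.7, 1.1], 0.7)]
0.9
```

```bash
python3 - <<'E'
import cv2
a=cv2.imread('pics/top0.png');cv2.imwrite('pics/top0c.png',cv2.resize(a[80:330,180:500],None,fx=2.4,fy=2.4,interpolation=cv2.INTER_CUBIC))
E
```

```text
(no output)
```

View pics/top0.png

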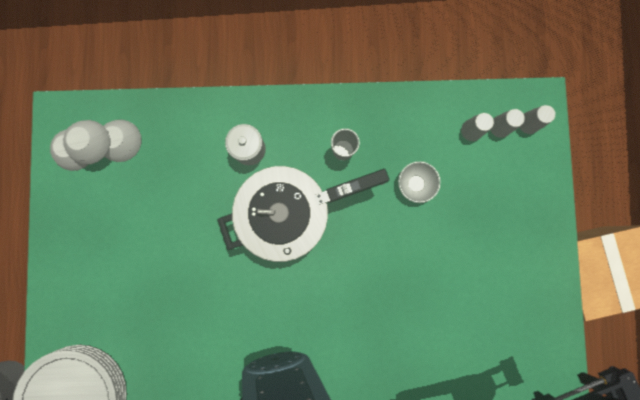

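View pics/side0.png

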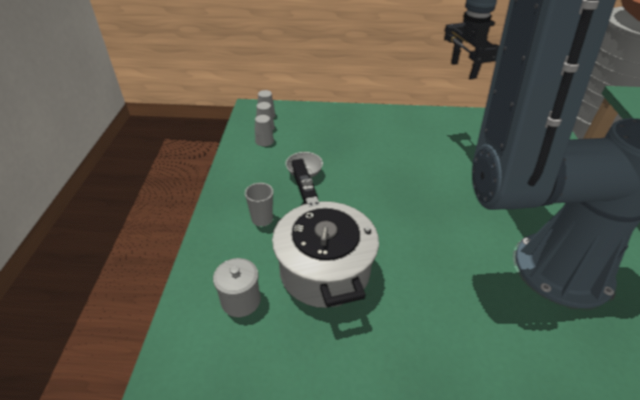

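View pics/top0c.png

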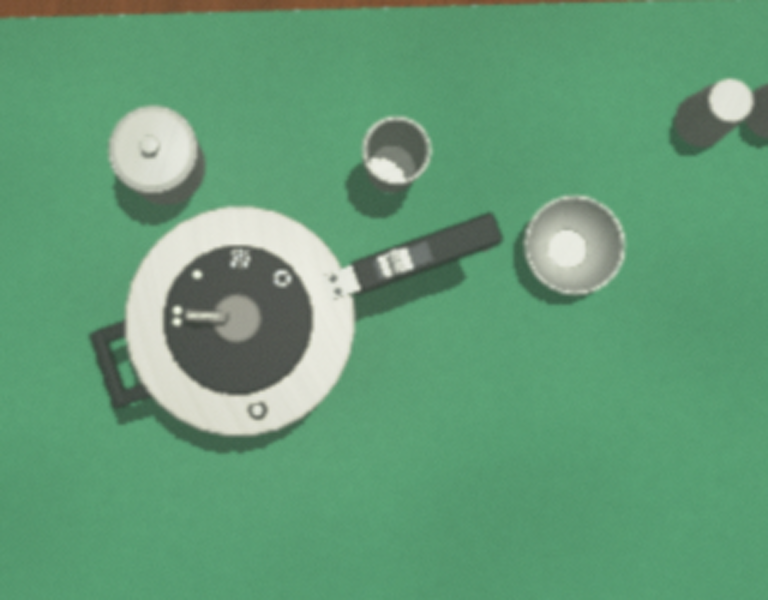

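Call:
{"api": "servo_tool", "payload": {
  "commands": [
    [3.2,-2.7,0,0],
    [3.2,-2.7,0,0],
    [3.2,-2.7,0,0],
    [3.2,-2.7,0,0],
    [3.2,-2.7,0,0],
    [3.2,-2.7,0,0],
    [3.2,-2.7,0,0],
    [3.2,-2.7,0,0],
    [3.2,-2.7,0,0],
    [3.2,-2.7,0,0],
    [3.2,-2.7,0,0],
    [3.2,-2.7,0,0],
    [3.2,-2.7,0,0],
    [3.2,-2.7,0,0],
    [3.2,-2.7,0,0],
    [0,0,0,0]
  ],
  "claw": 1
}}

```text
time_s: 2.5
tool_pos: [521.4, 24.9, 240.3]
tcp_rot: [179.5, -0.4, 19.8]
wrist_force: [-0.5, 0.3, -0.3]
opening: 0.7
```

Call:
{"api": "servo_tool", "payload": {
  "commands": [
    [0,0,0,-0.15],
    [0,0,0,-0.15],
    [0,0,0,-0.15],
    [0,0,0,-0.15],
    [0,0,0,-0.15],
    [0,0,0,-0.15],
    [0,0,0,-0.15],
    [0,0,0,-0.15],
    [0,0,0,-0.15],
    [0,0,0,-0.15],
    [0,0,0,-0.15],
    [0,0,0,-0.15],
    [0,0,0,-0.15],
    [0,0,0,-0.15],
    [0,0,0,-0.15],
    [0,0,0,-0.15],
    [0,0,0,-0.15],
    [0,0,0,-0.15]
  ]
}}

```text
time_s: 4.3
tool_pos: [517.0, 15.8, 240.3]
tcp_rot: [-179.4, 0.4, 174.6]
wrist_force: [-0.0, -0.8, -0.0]
opening: 0.5
```

```bash
cat > h.py <<'E'
from rig import *
import cv2,numpy as np
def look(c,name,things):
    s=sense();print(s['time_s'],np.round(s['tool_pos'],1),np.round(s['tcp_rot'],2),np.round(s['joints'],1),np.round(s['wrist_force'],1))
    im=snapshot(c);cv2.imwrite(f'pics/{name}.png',im[:,:,::-1])
    for t in things:
        print(c,t,[(np.round(d['location'],1).tolist(),round(d['conf'],2)) for d in pinpoint(t,c)[:2]])
E
python3 - <<'E'
from h import *
for c in ['wrist','top']: look(c,c+'1',['selector_axis','tab_tip','steam_mark','latch_face','cooker'])
E
```

```text
4.3 [517.   15.8 240.3] [-179.43    0.35  174.57] [-11.1   2.6 100.4  -0.5  76.6 -95.5] [-0.  -0.8 -0. ]
wrist selector_axis []
wrist tab_tip []
wrist steam_mark []
wrist latch_face []
wrist cooker [([580.5, 46.0, -0.5], 0.59)]
4.6 [517.2  16.3 240.3] [-179.45    0.36  174.06] [-11.    2.7 100.4  -0.5  76.5 -95. ] [-0.2 -0.7  0. ]
top selector_axis [([583.7, 88.9, 154.9], 0.67), ([576.0, 47.9, 145.4], 0.61)]
top tab_tip [([582.8, 89.8, 154.5], 0.73)]
top steam_mark [([624.8, 42.8, 146.0], 0.87), ([631.6, -108.7, 144.7], 0.4)]
top latch_face []
top cooker [([578.7, 44.8, 2.7], 0.55)]
```

View pics/wrist1.png

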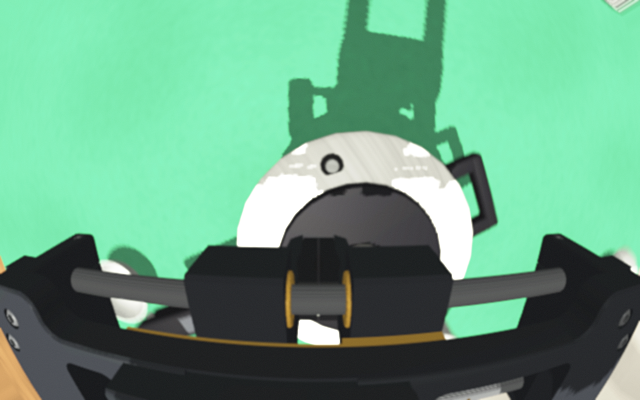

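Call:
{"api": "servo_tool", "payload": {
  "commands": [
    [-0.7,1.9,0,0],
    [-0.7,1.9,0,0],
    [-0.7,1.9,0,0],
    [-0.7,1.9,0,0],
    [0,0,0,-0.05],
    [0,0,0,0]
  ]
}}

```text
time_s: 5.5
tool_pos: [554.3, 91.9, 239.5]
tcp_rot: [-179.4, 0.3, 177.0]
wrist_force: [-0.2, -0.9, 0.3]
opening: 0.3
```

Call:
{"api": "servo_tool", "payload": {
  "commands": [
    [0,-0.1,2.0,0],
    [0,-0.1,2.0,0],
    [0,-0.1,2.0,0],
    [0,0,1.5,0],
    [0,0,0.5,0],
    [0,0,0,0]
  ]
}}

```text
time_s: 6.1
tool_pos: [555.2, 87.1, 158.1]
tcp_rot: [-179.4, 0.5, 176.4]
wrist_force: [-0.1, -0.8, 1.5]
opening: 0.6
```

```bash
python3 - <<'E'
from h import *
for c in ['side','top']: look(c,c+'2',['tab_tip','selector_axis'])
a=cv2.imread('pics/side2.png')[150:330,220:440];b=cv2.imread('pics/top2.png')[130:310,190:410]
cv2.imwrite('pics/c2.png',cv2.resize(np.vstack([a,b]),None,fx=1.66*1,fy=1.66,interpolation=2))
E
```

```text
6.1 [555.2  87.1 158.1] [-179.42    0.49  176.41] [ -2.9  13.4  98.4  -0.6  67.8 -89. ] [-0.1 -0.8  1.5]
side tab_tip []
side selector_axis [([581.4, 45.0, 144.4], 0.97)]
6.25 [556.2  87.2 159.6] [-179.42    0.64  176.45] [ -2.8  13.3  98.3  -0.6  67.8 -89.1] [ 1.  -0.3  0.4]
top tab_tip []
top selector_axis [([574.5, 49.0, 144.3], 0.89)]
```

View pics/c2.png

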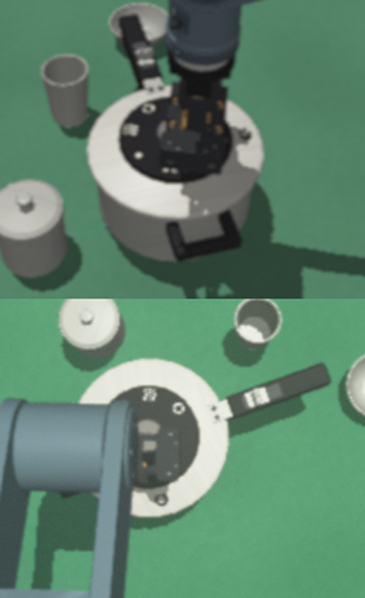

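Call:
{"api": "servo_tool", "payload": {
  "commands": [
    [-0.3,0.1,0.1,0],
    [-0.3,0,0,0],
    [-0.2,0,0,0],
    [-0.1,0,0,0]
  ]
}}

```text
time_s: 6.8
tool_pos: [566.9, 87.9, 160.2]
tcp_rot: [-179.4, 0.8, 176.5]
wrist_force: [-0.6, -0.4, -0.0]
opening: 0.4
```

Call:
{"api": "servo_tool", "payload": {
  "commands": [
    [-0.2,0,0,0]
  ]
}}

```text
time_s: 6.9
tool_pos: [568.1, 88.0, 160.0]
tcp_rot: [-179.4, 0.7, 176.5]
wrist_force: [-6.5, 0.8, 4.2]
opening: 0.7
```

Call:
{"api": "servo_tool", "payload": {
  "commands": [
    [-0.2,0,0,0]
  ]
}}

```text
time_s: 7.0
tool_pos: [569.2, 88.1, 159.9]
tcp_rot: [-179.4, 0.5, 176.5]
wrist_force: [-6.4, 0.9, 4.7]
opening: 0.3
```

Call:
{"api": "servo_tool", "payload": {
  "commands": [
    [-0.3,0.09,0,0.07],
    [-0.3,0.09,0,0.07],
    [-0.3,0.09,0,0.07],
    [-0.3,0.09,0,0.07],
    [-0.3,0.09,0,0.07]
  ]
}}

```text
time_s: 7.5
tool_pos: [581.3, 90.1, 160.0]
tcp_rot: [-179.4, 0.1, 155.7]
wrist_force: [-3.0, 0.5, 2.4]
opening: 0.6
```

```bash
cat >> h.py <<'E'
def st(ax=(579.5,45.8)):
    s=sense();y=s['tcp_rot'][2];th=np.radians(y-90)
    rel=np.array(s['tool_pos'][:2])-ax
    t=np.array([np.sin(th),-np.cos(th)]);u=np.array([np.cos(th),np.sin(th)])
    d=-rel@t;r=rel@u
    print('t',s['time_s'],'th',np.degrees(th),'d',d,'r',r,'z',s['tool_pos'][2],'F',np.round(s['wrist_force'],1),'Ft',s['wrist_force'][:2]@t,'Fr',s['wrist_force'][:2]@u)
E
python3 -c "
from h import *
st()"
```

```text
t 7.5 th 65.7295342445079 d 16.5642097784555 r 41.13489035179306 z 160.0499778836446 F [-3.   0.5  2.4] Ft -2.9122705351788896 Fr -0.7934241881294626
```

Call:
{"api": "servo_tool", "payload": {
  "commands": [
    [-0.35,0.09,0,0.07],
    [-0.33,0.09,0,0.07],
    [-0.3,0.09,0,0.07],
    [-0.3,0.09,0,0.07],
    [-0.3,0.09,0,0.07]
  ]
}}

```text
time_s: 8.0
tool_pos: [597.9, 85.9, 160.0]
tcp_rot: [-179.5, 0.3, 134.8]
wrist_force: [0.4, 0.3, -0.1]
opening: 0.5
```

```bash
python3 -c "
from h import *
st()
look('side','side3',['tab_tip','steam_mark','selector_axis'])
a=cv2.imread('pics/side3.png')[190:290,260:390]
cv2.imwrite('pics/c3.png',cv2.resize(a,None,fx=5,fy=5,interpolation=2))"
```

```text
t 8.0 th 44.84429803015004 d 15.435677879481329 r 41.32296341708345 z 160.0016491697645 F [ 0.4  0.3 -0.1] Ft 0.07962228365513085 Fr 0.47336439249293405
8.0 [597.9  85.9 160. ] [-179.52    0.29  134.84] [ -2.8  18.6  91.5  -0.6  70.  -47.4] [ 0.4  0.3 -0.1]
side tab_tip [([578.9, 45.4, 1.1], 0.33)]
side steam_mark [([623.2, 43.7, 140.9], 0.85), ([580.8, 49.5, 0.7], 0.47)]
side selector_axis [([584.3, 43.4, 142.3], 0.79)]
```

View pics/c3.png

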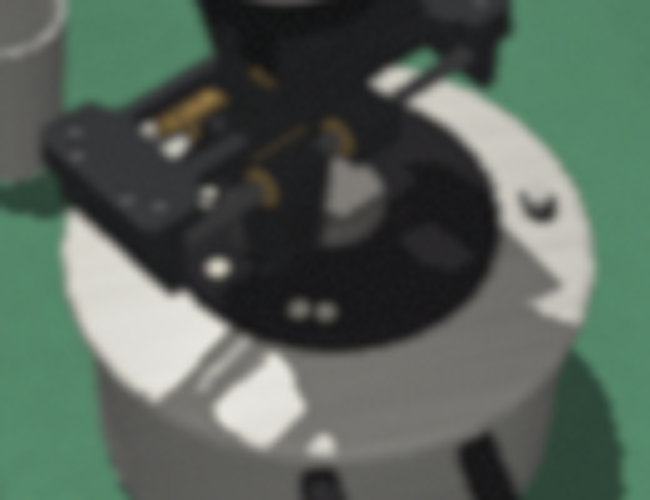

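Call:
{"api": "servo_tool", "payload": {
  "commands": [
    [-0.3,0.09,0,0.07],
    [-0.3,0.09,0,0.07],
    [-0.3,0.09,0,0.07],
    [-0.3,0.09,0,0.07],
    [-0.3,0.09,0,0.07]
  ]
}}

```text
time_s: 8.7
tool_pos: [607.3, 81.0, 159.7]
tcp_rot: [-179.5, -0.0, 115.0]
wrist_force: [-0.1, 3.7, 0.9]
opening: 0.4
```

```bash
python3 -c "
from h import *
st()"
```

```text
t 8.7 th 24.981448435504703 d 20.171562217562798 r 40.05327346926451 z 159.74422620098417 F [-0.1  3.7  0.9] Ft -3.4545061967032566 Fr 1.4467097497519177
```

Call:
{"api": "servo_tool", "payload": {
  "commands": [
    [-0.3,0,0,0],
    [-0.3,0,0,0]
  ]
}}

```text
time_s: 8.9
tool_pos: [609.7, 77.5, 159.9]
tcp_rot: [-179.6, -0.2, 115.2]
wrist_force: [1.0, 4.4, 1.4]
opening: 0.3
```

```bash
python3 -c "
from h import *
st()"
```

```text
t 8.9 th 25.241381748582175 d 15.783007824891065 r 40.87182099407654 z 159.94386733740814 F [1.  4.4 1.4] Ft -3.56581687958611 Fr 2.831141512265234
```

Call:
{"api": "servo_tool", "payload": {
  "commands": [
    [-0.35,0.08,0,0.06],
    [-0.35,0.08,0,0.06]
  ]
}}

```text
time_s: 9.1
tool_pos: [614.0, 72.2, 159.9]
tcp_rot: [-179.6, -0.2, 108.6]
wrist_force: [-0.2, 1.1, 0.9]
opening: 0.5
```

```bash
python3 -c "
from h import *
st()"
```

```text
t 9.1 th 18.558113590522396 d 14.107873110610015 r 41.07796972734325 z 159.85940093122076 F [-0.2  1.1  0.9] Ft -1.0843714844860517 Fr 0.1878124421537705
```

Call:
{"api": "servo_tool", "payload": {
  "commands": [
    [-0.3,0.08,0,0.06],
    [-0.15,0.04,0,0.03]
  ]
}}

```text
time_s: 9.3
tool_pos: [616.7, 67.2, 159.8]
tcp_rot: [-179.6, -0.1, 103.4]
wrist_force: [-0.1, -0.5, 0.1]
opening: 0.8
```

```bash
python3 -c "
from h import *
st()
look('side','side4',['tab_tip'])
look('top','top4',['tab_tip','selector_axis'])
a=cv2.imread('pics/side4.png')[190:290,260:390]
b=cv2.imread('pics/top4.png')[150:280,210:340]
cv2.imwrite('pics/c4.png',np.vstack([cv2.resize(a,(390,300),interpolation=2),cv2.resize(b,(390,300),interpolation=2)]))"
```

```text
t 9.3 th 13.448750488201881 d 12.142280085944426 r 41.106111307702 z 159.7622791125366 F [-0.1 -0.5  0.1] Ft 0.44711728739524054 Fr -0.1708118563795333
9.3 [616.7  67.2 159.8] [-1.7956e+02 -6.0000e-02  1.0345e+02] [ -4.7  20.7  88.8  -0.1  71.  -18.1] [-0.1 -0.5  0.1]
side tab_tip [([627.5, 42.0, 164.7], 0.58)]
9.4 [616.6  67.2 159.8] [-1.7957e+02 -7.0000e-02  1.0350e+02] [ -4.7  20.7  88.8  -0.1  71.  -18.2] [-0.6 -0.1 -0. ]
top tab_tip []
top selector_axis [([577.7, 46.7, 146.9], 0.84), ([654.4, -315.3, 4.9], 0.16)]
```

View pics/c4.png

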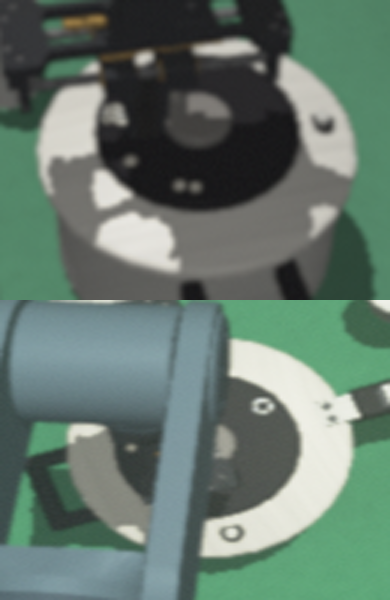

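Call:
{"api": "servo_tool", "payload": {
  "commands": [
    [0.8,0,0,0],
    [0.7,0,0,0],
    [0,0,-2.5,0],
    [0,0,-3,0],
    [0,0,-2.5,0],
    [-3.4,-0.6,0,0],
    [-3.4,-0.6,0,0],
    [-3.4,-0.6,0,0],
    [-3.4,-0.6,0,0],
    [-3.4,-0.4,0,0],
    [0,0,0,-0.09],
    [0,0,0,0]
  ]
}}

```text
time_s: 10.75
tool_pos: [626.1, -85.5, 243.1]
tcp_rot: [-179.6, -0.1, 109.7]
wrist_force: [1.3, 0.9, -1.0]
opening: 0.3
```

```bash
python3 -c "
from h import *
look('side','side5',['tab_tip','steam_mark','selector_axis','latch_face','cooker'])
look('top','top5',['tab_tip','steam_mark','selector_axis','latch_face','cooker'])
a=cv2.imread('pics/side5.png')[190:290,260:390]
b=cv2.imread('pics/top5.png')[150:250,220:350]
cv2.imwrite('pics/c5.png',np.vstack([cv2.resize(a,(390,300),interpolation=2),cv2.resize(b,(390,300),interpolation=2)]))"
```

```text
10.75 [626.1 -85.5 243.1] [-1.7957e+02 -1.5000e-01  1.0970e+02] [-18.4  17.6  82.7  -0.2  80.1 -38.1] [ 1.3  0.9 -1. ]
side tab_tip [([628.7, 42.4, 158.3], 0.61)]
side steam_mark [([625.5, 41.2, 143.4], 0.6)]
side selector_axis [([582.3, 44.1, 147.5], 0.74)]
side latch_face [([629.5, -105.8, 145.0], 0.59), ([756.3, -122.4, 2.4], 0.48)]
side cooker [([580.4, 46.1, 3.5], 0.59)]
11.05 [626.1 -84.3 243.3] [-1.7958e+02 -1.3000e-01  1.0970e+02] [-18.3  17.6  82.8  -0.2  80.1 -38. ] [ 0.8 -0.6 -0.1]
top tab_tip [([626.6, 45.3, 155.5], 0.65)]
top steam_mark [([628.2, 42.9, 145.7], 0.88)]
top selector_axis [([578.8, 51.0, 140.8], 0.6), ([655.5, -319.1, 2.7], 0.23)]
top latch_face [([578.0, 46.2, 2.8], 0.3)]
top cooker [([576.8, 45.1, 1.4], 0.89)]
```

View pics/c5.png

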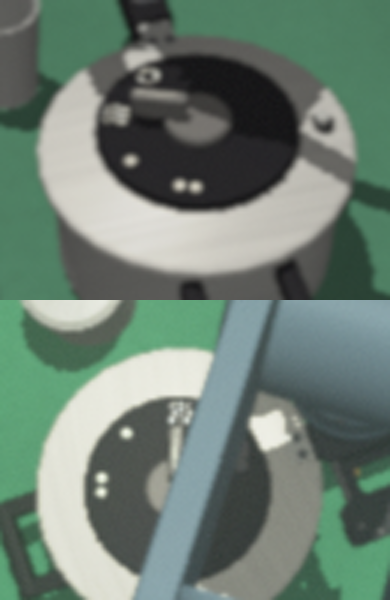

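Call:
{"api": "servo_tool", "payload": {
  "commands": [
    [-0.3,-0.3,2.0,0.02],
    [0,0,2.5,0],
    [0,0,2.5,0],
    [0,0,1.5,0],
    [0,0,1.0,0],
    [0,0,0,0]
  ]
}}

```text
time_s: 11.95
tool_pos: [625.2, -89.3, 147.1]
tcp_rot: [-179.8, 0.0, 108.5]
wrist_force: [-0.2, 0.2, -0.0]
opening: 0.2
```

```bash
cat >> h.py <<'E'
def sl(ax=(579.5,45.8),a=-71.6):
    s=sense();a=np.radians(a);v=np.array([np.cos(a),np.sin(a)]);n=np.array([-v[1],v[0]])
    rel=np.array(s['tool_pos'][:2])-ax;f=s['wrist_force']
    print('t',s['time_s'],'along',rel@v,'lat',rel@n,'z',s['tool_pos'][2],'yaw',s['tcp_rot'][2],'Fv',f[:2]@v,'Fn',f[:2]@n,'Fz',f[2])
E
python3 -c "
from h import *
sl()
look('side','side6',['latch_face','tab_tip'])
a=cv2.imread('pics/side6.png')[140:260,240:400]
cv2.imwrite('pics/c6.png',cv2.resize(a,None,fx=4,fy=4,interpolation=2))"
```

```text
t 11.95 along 142.58177799192876 lat 0.7074800360107265 z 147.1245015179458 yaw 108.48136208275913 Fv -0.2334334784651817 Fn -0.11258694847567977 Fz -0.0209945791775238
11.95 [625.2 -89.3 147.1] [-1.7978e+02  4.0000e-02  1.0848e+02] [-18.8  22.7  87.7  -0.2  69.8 -37.2] [-0.2  0.2 -0. ]
side latch_face []
side tab_tip [([628.4, 42.0, 161.9], 0.69)]
```

View pics/c6.png

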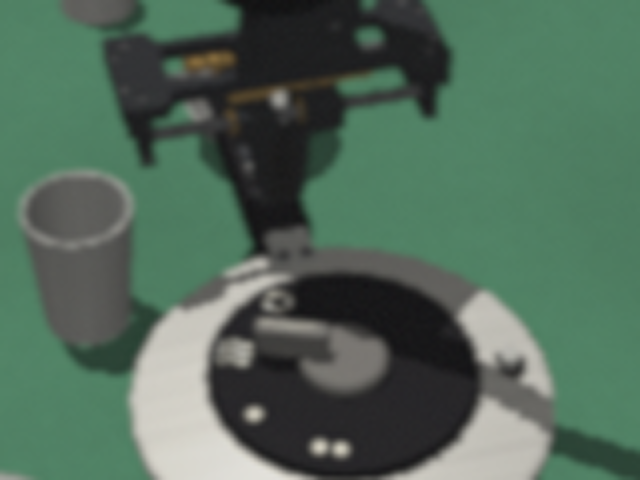

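Call:
{"api": "servo_tool", "payload": {
  "commands": [
    [-0.2,0,0.4,0],
    [-0.3,0,0,0],
    [-0.2,0,0,0]
  ]
}}

```text
time_s: 12.4
tool_pos: [630.8, -97.2, 148.5]
tcp_rot: [179.8, 0.4, 108.5]
wrist_force: [-0.1, -0.3, 0.6]
opening: 0.2
```

Call:
{"api": "servo_tool", "payload": {
  "commands": [
    [-0.2,0,0,0]
  ]
}}

```text
time_s: 12.5
tool_pos: [631.4, -98.9, 148.7]
tcp_rot: [179.8, 0.3, 108.5]
wrist_force: [-0.8, 2.6, -1.3]
opening: 0.7
```

Call:
{"api": "servo_tool", "payload": {
  "commands": [
    [-0.2,0,0,0]
  ]
}}

```text
time_s: 12.6
tool_pos: [631.8, -100.5, 148.6]
tcp_rot: [179.8, 0.3, 108.5]
wrist_force: [-0.4, 2.5, -1.1]
opening: 0.5
```

Call:
{"api": "servo_tool", "payload": {
  "commands": [
    [-0.2,0,0,0]
  ]
}}

```text
time_s: 12.7
tool_pos: [632.4, -102.1, 148.5]
tcp_rot: [179.8, 0.2, 108.5]
wrist_force: [-0.3, 2.0, 0.4]
opening: 0.8
```

```bash
python3 -c "
from h import *
sl()"
```

```text
t 12.7 along 157.08475694754884 lat 3.5182832016478294 z 148.53383719184683 yaw 108.5123688462484 Fv -2.0176638037647265 Fn 0.39221299045258795 Fz 0.4487461709362805
```

Call:
{"api": "servo_tool", "payload": {
  "commands": [
    [0.5,-0.3,0,0],
    [0,0,0.4,0],
    [0,0,0.1,0],
    [0,0,0,0]
  ]
}}

```text
time_s: 13.1
tool_pos: [628.2, -99.4, 143.6]
tcp_rot: [179.8, 0.4, 108.5]
wrist_force: [0.1, 0.9, 0.3]
opening: 0.4
```

```bash
python3 -c "
from h import *
sl()"
```

```text
t 13.1 along 153.1555485658192 lat 0.37591755722423115 z 143.60269804687064 yaw 108.49745989260147 Fv -0.8213517552394086 Fn 0.34552066430691736 Fz 0.3019003013587845
```

Call:
{"api": "servo_tool", "payload": {
  "commands": [
    [-0.3,0,0,0],
    [-0.3,0,0,0],
    [-0.3,0,0,0],
    [-0.3,0,0,0]
  ]
}}

```text
time_s: 13.5
tool_pos: [631.8, -110.3, 143.6]
tcp_rot: [179.8, 0.2, 108.5]
wrist_force: [-2.0, 2.9, 0.0]
opening: 0.5
```

```bash
python3 -c "
from h import *
sl()"
```

```text
t 13.5 along 164.6760030831583 lat 0.3708550603322966 z 143.58560357523004 yaw 108.53129490817031 Fv -3.359168989148121 Fn -0.9553115933010722 Fz 0.005417372786482688
```

Call:
{"api": "servo_tool", "payload": {
  "commands": [
    [-0.2,0,0,0],
    [-0.2,0,0,0]
  ]
}}

```text
time_s: 13.7
tool_pos: [633.2, -114.4, 143.6]
tcp_rot: [179.8, 0.2, 108.5]
wrist_force: [-0.7, 2.9, 1.3]
opening: 0.5
```

Call:
{"api": "servo_tool", "payload": {
  "commands": [
    [-0.1,0,0,0]
  ]
}}

```text
time_s: 13.8
tool_pos: [633.5, -115.5, 143.6]
tcp_rot: [179.8, 0.2, 108.5]
wrist_force: [-1.4, 5.1, 2.2]
opening: 0.6
```

Call:
{"api": "servo_tool", "payload": {
  "commands": [
    [-0.1,0,0,0]
  ]
}}

```text
time_s: 13.9
tool_pos: [633.5, -115.5, 143.5]
tcp_rot: [179.8, 0.1, 108.5]
wrist_force: [-3.0, 7.6, 3.6]
opening: 0.6
```

```bash
python3 -c "
from h import *
sl()"
```

```text
t 13.9 along 170.13403017396027 lat 0.35994459909967336 z 143.51299114625803 yaw 108.51457354351984 Fv -8.111723274200596 Fn -0.42856973632216494 Fz 3.5540508383435654
```

Call:
{"api": "servo_tool", "payload": {
  "commands": [
    [0.5,0,0,0],
    [0.5,0,0,0],
    [0,0,-2.5,0],
    [0,0,-4,0],
    [0,0,-4,0],
    [4,-3,0,0],
    [3,-4,0,0],
    [3,-4,0,0],
    [3,-4,0,0],
    [3,-4,0,0],
    [3,-4,0,0],
    [3,-4,0,0],
    [0,0,0,0]
  ]
}}

```text
time_s: 15.2
tool_pos: [302.0, 16.1, 248.3]
tcp_rot: [179.2, 1.1, 108.4]
wrist_force: [0.9, -0.4, 0.8]
opening: 0.5
```

```bash
python3 -c "
from h import *
T=['tab_tip','steam_mark','selector_axis','latch_face','cooker','tumbler','bowl','canister']
look('side','side7',T)
look('top','top7',T)
a=cv2.imread('pics/side7.png')[140:270,250:410]
b=cv2.imread('pics/top7.png')[120:270,220:405]
cv2.imwrite('pics/c7.png',np.vstack([cv2.resize(a,(370,300),interpolation=2),cv2.resize(b,(370,300),interpolation=2)]))"
```

```text
15.2 [302.   16.1 248.3] [179.22   1.14 108.45] [-19.4 -32.3 126.6  -0.4  84.4 -37.8] [ 0.9 -0.4  0.8]
side tab_tip [([626.2, 42.0, 163.2], 0.66)]
side steam_mark [([627.0, 40.4, 140.4], 0.66), ([765.4, 140.0, 1.8], 0.59)]
side selector_axis [([580.0, 41.2, 147.3], 0.63)]
side latch_face [([636.4, -125.9, 142.8], 0.67)]
side cooker [([581.2, 46.5, 0.6], 0.7)]
side tumbler [([757.4, -121.0, 4.8], 0.83)]
side bowl [([659.1, -316.5, -2.3], 0.97)]
side canister [([768.9, 138.1, -0.7], 0.86)]
15.65 [305.9  14.4 247.8] [179.51   0.87 108.36] [-19.5 -31.2 126.1  -0.4  84.2 -37.8] [0.4 0.7 0.1]
top tab_tip [([622.4, 43.4, 156.7], 0.55)]
top steam_mark [([625.8, 43.6, 146.6], 0.9)]
top selector_axis [([578.0, 46.9, 146.7], 0.8)]
top latch_face [([638.6, -126.6, 141.1], 0.46)]
top cooker [([578.2, 45.5, -0.7], 0.72)]
top tumbler [([752.5, -120.8, 0.7], 0.95)]
top bowl [([652.7, -316.3, 3.8], 0.65)]
top canister [([766.6, 136.8, 0.2], 0.81)]
```

View pics/c7.png

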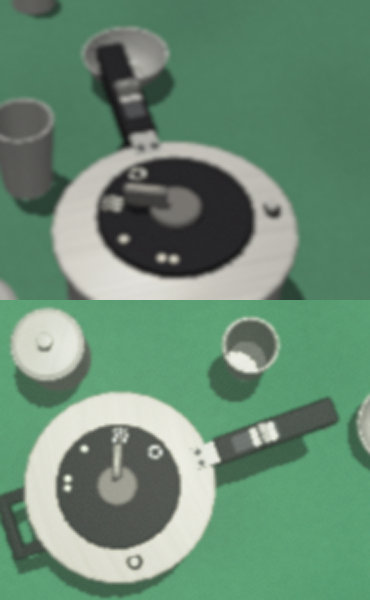

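```bash
python3 -c "
from h import *
a=cv2.imread('pics/top0.png',0).astype(np.float32);b=cv2.imread('pics/top7.png',0).astype(np.float32)
for n,(r0,r1,c0,c1) in dict(cooker_low=(225,270,215,330),handle_end=(165,195,360,395),ref=(110,170,460,560)).items():
    print(n,cv2.phaseCorrelate(a[r0:r1,c0:c1].copy(),b[r0:r1,c0:c1].copy()))
print(sign_off())"
```

```text
cooker_low ((-0.007062132967746493, 0.47785134704468035), 0.9465858872731526)
handle_end ((0.16458681761071858, -0.12054915062213034), 1.002754889152668)
ref ((0.04487280855055076, -0.030537035665613388), 0.9852864631017049)
the job is handed in; nothing more can be done
None
```

I turned the selector to steam release and then pushed the latch fully back, and handed the job in at about 15.7 s on the robot's clock. `sign_off()` gives no verdict.

**Selector:** I pushed the tab clockwise with the closed fingertips, past level one and just beyond the half-way point, where it pulled itself into steam release. The force on the tool fell to zero at that point. Both cameras show the tab pointing at the three wavy lines, not at the ring. The tab tip measured within about 4 mm of the steam mark, which is as good as the networks get.

**Latch:** Only after that, I pushed the latch back until the push rose from about 3 N to 8 N with no further movement, so it was on its stop. The fingertip travelled about 17.5 mm in contact, against the 18 mm expected. The networks put the latch movement at about 20 mm, which agrees within their error.

**Cooker and bystanders:** Before-and-after pictures show the handle end unmoved (about 0.2 pixel). The patch on the near side of the lid shifted about 0.5 pixel (roughly 1 mm). I put that down to changed lighting or shadow, but I can't rule out a very small turn of the cooker. The tumbler, bowl and canister read the same positions as before, within the networks' error. I drew the arm well clear before handing in.

My first latch contact was about 5 mm higher than planned, so I backed off, lowered the fingertip and finished the push from there.

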